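Open the ratchet bar clamp

TASK

The repaired wooden box no longer needs clamping: open the bar clamp it stands in. Press the release lever on the sliding jaw down with your fingertips and, keeping it down, push the jaw fully back along its bar, away from the box; then let the lever spring up. Leave the box where it stands and do not disturb the other things around.

Things in the scene. Friction and masses are not known exactly. Their poses are not given: they have to be found in the camera images.
- clamp: bench bar clamp fixed to the cabinet top; flat steel base 96 mm (own x) by 400 mm (own y), 10 mm thick. Origin: centre of its underside; own y runs along the bar, z up. Fixed jaw at the +y end (y 176 to 198 mm, 50 mm high), end stop at the -y end (y -182 to -198 mm, 34 mm high), the sliding jaw between them; a saw-tooth rack lies along the middle.
- jaw (a joint): travel of the sliding jaw along the bar, m: it grows along the clamp's -y, away from the box; 0 closed, 0.11 fully back at its stop. Starts at 0.007 to 0.03. Slides with about 3 N of friction. While the release lever is up its pawl lets the jaw move only towards the box; pushing it back by force does not work.
- release (a joint): angle of the release lever (a see-saw on the sliding jaw), rad: 0 to 0.1 at rest with its pawl in the teeth, 0.26 fully down at its stop; the pawl is clear of the teeth above about 0.13. Sprung: about 2 N at the pad to start, 5 N fully down; it springs up and locks again when let go, so it must be kept down while the jaw is pushed.
- pad (a point): centre of the top of the release lever's ribbed steel press pad, 45 mm above the cabinet top with the lever at 0; travels about 9 mm down. The pad is 36 mm wide (clamp x) and reaches 15 mm towards the clamp's -y and 25 mm towards +y, where the pivot lies. The jaw's cheeks, 24 to 36 mm either side in x, are 29 mm high; lugs at the pivot 41 mm.
- thumb_rest (a point): middle of the upright face of the thumb rest, 50 mm above the cabinet top; it is an upright black block on the sliding jaw, 60 mm wide (clamp x), 14 mm thick, top 60 mm above the cabinet top, 27 mm beyond the pad's centre towards the clamp's -y. A fingertip on the pad that moves along the clamp's -y meets this face and pushes the jaw back.
- jaw_face (a point): middle of the sliding jaw's rubber face towards the box, 30 mm above the cabinet top. The jaw plate is 80 mm wide, 15 mm thick, top 50 mm above the cabinet top; this point lies 82 mm along the clamp's +y from the pad's centre.
- box_centre (a point): centre of the wooden keepsake box that stands loose on the clamp's base between the jaws, 38 mm above its underside (126 mm along the bar by 171 mm across it, 77 mm high, top about 87 mm above the cabinet top, 0.3 to 0.6 kg); z axis up.
- eraser: white eraser in a blue sleeve, 48x23x13 mm, beside the clamp on the robot's side; origin at the centre of its underside; a bystander
- sticky_pad: pad of sticky notes, 76x76x18 mm, beside the clamp on the far side; origin at the centre of its underside; a bystander
- highlighter: highlighter pen, 118x16x18 mm, lying beside the clamp on the robot's side; origin at the centre of its underside; a bystander
- mouse: black computer mouse, 114x57x36 mm, at the front right; origin at the centre of its underside; a bystander
- mug: white mug, 92 mm across, 95 mm high, at the left; origin at the centre of its underside; a bystander
- tape_dispenser: black tape dispenser, 148x53x70 mm, at the left; origin at the centre of its underside; a bystander
- pen_pot: grey pot of pens, 86 mm across, 152 mm high, at the back right; origin at the centre of its underside; a bystander

How it is judged:
On the way, in this order (a step that is already met when the one before it is completed fails the run):
1. the release lever is pressed down by the robot, its pawl clear of the teeth (value of joint release above 0.13 rad and contact force between release and the fingers above 0.5 N), for 0.1 s.
2. the sliding jaw is fully back, within 10 mm of the end of its travel (value of joint jaw above 0.1 m), for 0.2 s.
At the end, for the whole second after the job is handed in: The sliding jaw is within 10 mm of the end of its travel (joint jaw above 0.100), the release lever has sprung up (below 0.13 rad), and the box stands upright within 15 mm of where it was (value of joint jaw above 0.1 m and value of joint release below 0.13 rad and distance of box_centre from where it was at the start of the episode below 0.015 m and angle between box_centre's own z axis and vertical below 0.1 rad); the robot touches nothing.
It fails at once if the box is lifted, tipped or shoved by more than 15 mm (distance of box_centre from where it was at the start of the episode above 0.015 m or angle between box_centre's own z axis and vertical above 0.15 rad).
It fails at once if a bystander is moved by more than 20 mm (distance of any of eraser, sticky_pad, highlighter, mouse, mug, tape_dispenser, pen_pot from where it was at the start of the episode above 0.02 m).
It also fails if it takes over 40 s, if anything falls off the work surface, if the arm or the gripper's body presses on something with over 40 N, if the wrist force passes 120 N, or if a joint passes its speed limit or range.

ROBOT

A 7-joint arm with a two-finger parallel gripper is mounted at the origin on a cart in front of the work surface, level with it; the furniture and walls round the work are solid. World frame = base frame: x ahead of the robot, y to its left, z up, the work surface at z = 0. Lengths are in m, angles in rad, forces in N, time in s.
With the tool pointing down it reaches from about 0.4 to 0.9 m from the base axis. Payload 5.6 kg.
Tool frame: the origin (TCP) lies between the finger pads; the fingertips stand 25 mm ahead of it and the grasp point (between the pads) lies 6 mm ahead of it (bot.tips_ahead is the distance from the TCP to the fingertips, in m); z points along the fingers, y is the line along which they close (so a half turn about z gives the same grasp; the last joint's range is limited). The gripper opens to 92 mm and grips with 3 to 60 N. Pads are 20 mm wide; open, the fingers measure 128 mm over their backs; the gripper's body (75 mm by 189 mm) begins 69 mm behind the grasp point.
Start: joints at [1.301, 0.468, -0.012, 1.603, 0.006, 1.071, -0.056], TCP at [0.146, -0.633, 0.24] pointing down, gripper open.
Joint ranges: [-2.53, 2.53], [-0.31, 2.02], [-1.57, 1.55], [0.28, 2.44], [-1.29, 4.43], [0.15, 1.84], [-2.92, 2.92]. Speed limits (rad/s): [2.57, 2.57, 3.14, 3.14, 3.14, 3.14, 3.14].

INTERFACE

Orientations are given as a unit quaternion [w, x, y, z].
In Python, from cell import bot gives the robot as it stands.
- The arm moves only by the tool apply_moves, never from a script. Its argument "deltas" is a list of rows, each a list of 7 numbers: the opening, from 0 (shut) to 1 (fully open), then the shift along the tool's x, y, z in units of 4 cm (1.0 is 4 cm), then the turn, a rotation vector about the tool's x, y, z in units of 0.08 rad (1.0 is 0.08 rad). In form: [[hand, tx, ty, tz, wx, wy, wz], ...]. A call has 1 to 12 rows; each row shifts and turns the commanded pose from where the row before left it, along the tool's axes as they then stand; what a row does not reach is not made up. A row lasts 1/8 s, in which the tool goes at most 62.5 mm and 10.7 degrees, less where a joint would pass 70% of its speed; a pose out of reach is approached as far as the arm can. A call with a number of a shift or a turn outside -1 to 1 is refused whole. A call with a gripper value outside its range is refused whole. The fingers move at their own pace and stop on an object; "squeeze" is the grip in N (left out, the last holds). Time passes only in rows, so rows that do not move let the fingers close. It gives the time, the measured TCP pose, the force, the opening and the grip force at its end, in the units of the state.
- bot.get_state(): the state, without advancing time (a new reading comes with each control period).
- bot.capture(name): name is "side" or "top"; returns a dict with "color" (480x640x3 uint8, blue, green, red), "range_z" (480x640 float32, m along the optical axis (not along the pixel's ray), 0 where there is no reading), "mtx" (3x3 intrinsics, pixels), "rvec" (rotation vector, rad) and "tvec" (3), from world to camera coordinates, as OpenCV has them. Camera axes: x right, y down, z forward; pixel columns grow to the right and rows downward; lengths in m; the calibration is good to about 2 mm. A picture is of the moment at which its call begins.
- bot.hand_in(): hands the job in; it is judged then, once.
The state is a dict: "t": time; "q": joint angles; "joint_velocities": joint speeds; "effort": joint torques, N m; "tcp_pos": TCP position; "eef_rot": TCP orientation; "ft_force": force on the tool from outside, world axes, zero at the start; "moment": the same for the moment, N m; "finger_gap": finger opening in m; "finger_force": force on a finger pad.
Only numpy, scipy, OpenCV 4.12 (cv2) and the standard library are available. Lean on these libraries where they do the work, as an engineer would, in place of code of your own. Each camera call takes 0.05 s, during which the arm holds its last target. There are 200 camera calls.

## Working session

There is one attempt and no reset: what is moved stays moved. The work goes in short steps, Python scripts to look and compute and a tool call to move; the robot and the scene stay as the last step left them, time stands still between calls to the robot, and variables do not carry over. Pictures are saved under pics/ and viewed, at most 10 in all, crops included, and the job is handed in when it is done.

Besides the shell and the picture viewer there is one more tool, called by a JSON object that holds its "method" and its "body", one argument or row to a line. apply_moves: Moves the arm, as the interface text tells. Its arguments: {"type":"object","properties":{"deltas":{"type":"array","items":{"type":"array","items":{"type":"number"}}},"squeeze":{"type":"number"}},"required":["deltas"]}

```bash
mkdir -p pics
cat > h.py <<'E'
import numpy as np,cv2
from cell import bot
def world(c,u,v,r=2):
    z=c["range_z"][v-r:v+r+1,u-r:u+r+1]; z=np.median(z[z>0])
    R=cv2.Rodrigues(np.array(c["rvec"],float))[0]
    p=np.linalg.inv(c["mtx"])@[u,v,1]*z
    return R.T@(p-np.array(c["tvec"]).ravel())
def pix(c,P):
    return cv2.projectPoints(np.array(P,float).reshape(-1,3),np.array(c["rvec"],float),np.array(c["tvec"],float),c["mtx"],None)[0].reshape(-1,2)
E
python3 - <<'E'
from h import *
for n in("top","side"):
    c=bot.capture(n); cv2.imwrite(f"pics/{n}1.png",c["color"]); np.savez(f"{n}1.npz",**c)
s=bot.get_state(); print(s["tcp_pos"],s["eef_rot"],s["ft_force"],s["t"])
E
```

```text
[ 0.14595705 -0.63292747  0.23873163] [-7.65358008e-04  9.93584946e-01  1.13085572e-01 -1.48485223e-04] [ 0.83570668 -0.29623996  0.50116561] 0.1
```

View pics/top1.png

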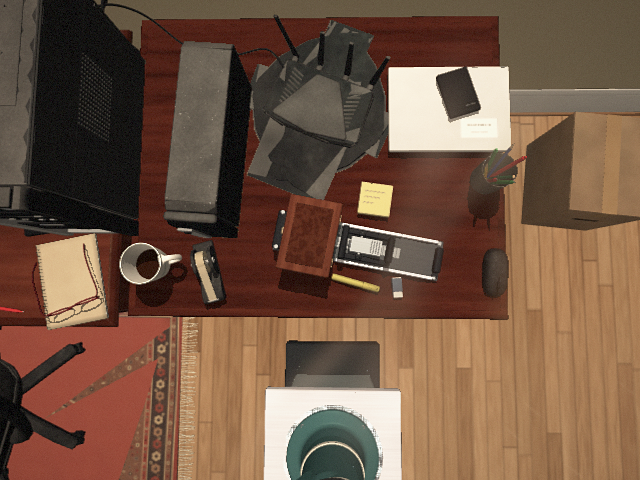

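View pics/side1.png

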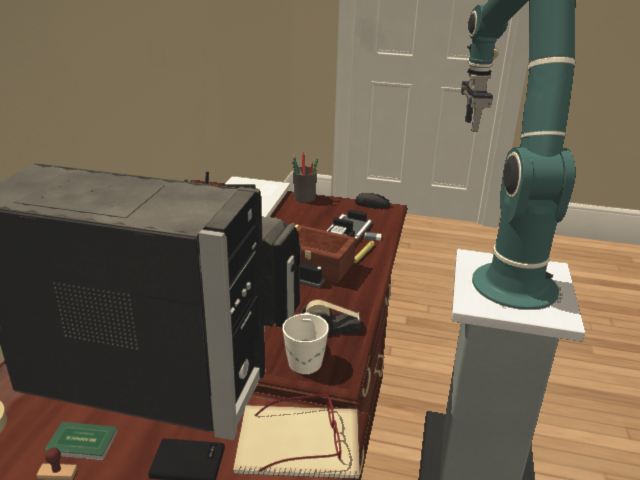

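The top view shows the box at (310,233). The clamp's fixed jaw is at its left (280,230), the sliding jaw's lever at about (367,246), and the end stop at (437,260). The arm is out of the way. Next, an enlarged crop.

Run:
```python
from h import *
c=dict(np.load("top1.npz"))
im=c["color"][185:305,265:455]
cv2.imwrite("pics/crop1.png",cv2.resize(im,None,fx=4,fy=4,interpolation=cv2.INTER_CUBIC))
for p in [(310,233),(280,230),(438,260),(367,246),(352,246),(397,250),(420,268),(342,240),(375,210),(355,283),(397,288),(495,272)]: print(p,world(c,*p,r=1).round(3))
print(c["mtx"][0,0])
```

```text
(310, 233) [0.512 0.052 0.088]
(280, 230) [0.522 0.124 0.05 ]
(438, 260) [ 0.455 -0.244  0.034]
(367, 246) [ 0.486 -0.079  0.044]
(352, 246) [ 0.487 -0.044  0.038]
(397, 250) [ 0.48  -0.152  0.013]
(420, 268) [ 0.437 -0.207  0.011]
(342, 240) [ 0.5  -0.02  0.05]
(375, 210) [ 0.575 -0.1    0.019]
(355, 283) [ 0.401 -0.052  0.015]
(397, 288) [ 0.39  -0.151  0.013]
(495, 272) [ 0.428 -0.374  0.035]
440.927220740548
```

View pics/crop1.png

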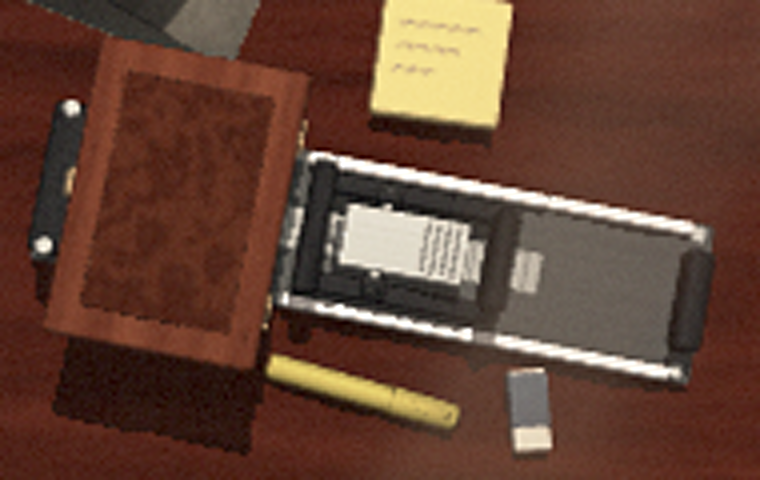

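The crop shows the ribbed pad's centre at about (376,247) in full-image pixels, with its end edge at (382,250). The thumb rest is at (389,250) and the end stop at (437,260). The highlighter and eraser are clear of the path.

Run:
```python
from h import *
c=dict(np.load("top1.npz"))
for p in [(374,247),(376,247),(378,248),(389,249),(390,250),(391,243),(388,259),(279,230),(437,260),(490,165),(484,190)]: print(p,world(c,*p,r=1).round(4))
u=np.array([.179,.984,0]);pad=world(c,376,247,1)
print(pad, pix(c,[pad-u*.015,pad+u*.025,pad-u*.027+[0,0,.015],pad+u*.082]))
s=bot.get_state()
tgt=pad-.002*u; tgt[2]=.15+.025
from scipy.spatial.transform import Rotation as R
q=s["eef_rot"];r=R.from_quat([*q[1:],q[0]])
print("tool-frame shift/4cm",r.inv().apply(tgt-s["tcp_pos"])/.04)
```

```text
(374, 247) [ 0.4842 -0.0947  0.0442]
(376, 247) [ 0.4841 -0.0993  0.0454]
(378, 248) [ 0.4818 -0.1038  0.0457]
(389, 249) [ 0.4787 -0.1274  0.0592]
(390, 250) [ 0.4764 -0.1296  0.0594]
(391, 243) [ 0.4924 -0.132   0.0595]
(388, 259) [ 0.4558 -0.1247  0.061 ]
(279, 230) [0.5225 0.1262 0.0495]
(437, 260) [ 0.4553 -0.2416  0.0337]
(490, 165) [ 0.6695 -0.3548  0.076 ]
(484, 190) [ 0.6191 -0.3519  0.0408]
[ 0.48414431 -0.09925157  0.04535003] [[382.4077503  248.18632876]
 [365.34038055 245.02648159]
 [388.36496435 248.68889118]
 [341.12933981 240.54405755]]
tool-frame shift/4cm [ 11.21705268 -11.05229723   1.60910512]
```

{"method": "apply_moves", "body": {
  "deltas": [
    [0,0.5,-0.5,0,0,0,0],
    [0,0.9,-0.9,0,0,0,0],
    [0,0.9,-0.9,0,0,0,0],
    [0,0.9,-0.9,0,0,0,0],
    [0,0.9,-0.9,0,0,0,0],
    [0,0.9,-0.9,0,0,0,0],
    [0,0.9,-0.9,0,0,0,0],
    [0,0.9,-0.9,0,0,0,0],
    [0,0.9,-0.9,0,0,0,0],
    [0,0.9,-0.9,0,0,0,0],
    [0,0.9,-0.9,0,0,0,0],
    [0,0.9,-0.9,0,0,0,0]
  ]
}}

```text
t: 1.6
tcp_pos: [0.4584, -0.1331, 0.2395]
eef_rot: [0.0, 0.994, 0.113, -0.0]
ft_force: [1.2, -0.6, -0.3]
finger_gap: 0.0003
finger_force: 0.0
```

{"method": "apply_moves", "body": {
  "deltas": [
    [0,0,0,0,0,0,-0.97],
    [0,0,0,0,0,0,-0.97],
    [0,0,0,0,0,0,-0.97],
    [0,0,0,0,0,0,-0.97],
    [0,0,0,0,0,0,-0.97],
    [0,0,0,0,0,0,-0.97],
    [0,0,0,0,0,0,-0.97],
    [0,0,0,0,0,0,-0.97],
    [0,0,0,0,0,0,-0.97],
    [0,0,0,0,0,0,-0.97],
    [0,0,0,0,0,0,-0.97],
    [0,0,0,0,0,0,-0.97]
  ]
}}

```text
t: 3.1
tcp_pos: [0.4577, -0.1345, 0.2393]
eef_rot: [-0.0, 0.836, 0.548, -0.0]
ft_force: [0.3, 0.0, 0.6]
finger_gap: 0.0003
finger_force: 0.0
```

{"method": "apply_moves", "body": {
  "deltas": [
    [0,0,0,0,0,0,-0.97],
    [0,0,0,0,0,0,-0.97],
    [0,0,0,0,0,0,-0.97],
    [0,0,0,0,0,0,0],
    [0,0,0,0,0,0,0]
  ]
}}

```text
t: 3.72
tcp_pos: [0.4578, -0.1345, 0.2394]
eef_rot: [-0.0, 0.768, 0.64, -0.0]
ft_force: [-0.7, 1.0, 0.2]
finger_gap: 0.0
finger_force: 0.0
```

```bash
cat > d.py <<'E'
from h import *
from scipy.spatial.transform import Rotation as R
s=bot.get_state();q=s["eef_rot"];r=R.from_quat([*q[1:],q[0]])
u=np.array([.179,.984,0]);pad=np.array([.482,-.097,.045])
print("tcp",s["tcp_pos"].round(4) if hasattr(s["tcp_pos"],"round") else s["tcp_pos"],"F",np.round(s["ft_force"],2),"t",s["t"],"gap",s["finger_gap"])
print(r.as_matrix().round(3))
for h in (.06,.0):
    t=pad.copy();t-=.002*u;t[2]+=.025+h;print(h,(r.inv().apply(t-s["tcp_pos"])/.04).round(2))
E
python3 d.py
```

```text
tcp [ 0.4578 -0.1345  0.2394] F [-0.66  1.05  0.2 ] t 3.725 gap 8.335760526735115e-06
[[ 0.18   0.984 -0.   ]
 [ 0.984 -0.18   0.   ]
 [ 0.    -0.    -1.   ]]
0.06 [0.98 0.43 2.74]
0.0 [0.98 0.43 4.24]
```

{"method": "apply_moves", "body": {
  "deltas": [
    [0,0.5,0.2,0.5,0,0,0],
    [0,0.5,0.2,0.7,0,0,0],
    [0,0,0,0.8,0,0,0],
    [0,0,0,0.8,0,0,0],
    [0,0,0,0.5,0,0,0],
    [0,0,0,0.4,0,0,0],
    [0,0,0,0,0,0,0]
  ]
}}

```text
t: 4.6
tcp_pos: [0.4803, -0.0979, 0.0907]
eef_rot: [-0.001, 0.768, 0.641, -0.001]
ft_force: [0.8, 0.5, 0.5]
finger_gap: 0.0005
finger_force: 0.0
```

```bash
python3 d.py
python3 - <<'E'
from h import *
c=bot.capture("side")
a=c["color"][190:270,290:410]
t=bot.capture("top")["color"][185:305,300:460]
cv2.imwrite("pics/s2.png",np.vstack([cv2.resize(a,(440,293),interpolation=cv2.INTER_CUBIC),cv2.resize(t,(440,300))]))
E
```

```text
tcp [ 0.4803 -0.0979  0.0907] F [0.85 0.54 0.46] t 4.6 gap 0.0005173261855914213
[[ 0.179  0.984 -0.002]
 [ 0.984 -0.179  0.   ]
 [ 0.    -0.002 -1.   ]]
0.06 [-0.02  0.04 -0.98]
0.0 [-0.02  0.04  0.52]
```

View pics/s2.png

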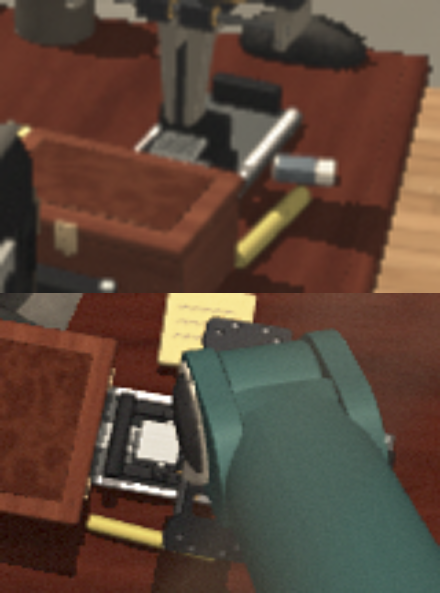

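The side view shows the closed fingers just above the ribbed pad, in front of the black thumb rest, so they're well placed. Next I press down.

{"method": "apply_moves", "body": {
  "deltas": [
    [0,0,0,0.3,0,0,0],
    [0,0,0,0.2,0,0,0],
    [0,0,0,0.1,0,0,0],
    [0,0,0,0.05,0,0,0],
    [0,0,0,0.05,0,0,0],
    [0,0,0,0,0,0,0]
  ]
}}

```text
t: 5.45
tcp_pos: [0.4808, -0.0985, 0.0638]
eef_rot: [0.0, 0.768, 0.641, -0.0]
ft_force: [-1.8, -2.0, 4.6]
finger_gap: 0.0001
finger_force: 2.8
```

{"method": "apply_moves", "body": {
  "deltas": [
    [0,0,0,0.05,0,0,0],
    [0,0,0,0.05,0,0,0],
    [0,0,0,0,0,0,0]
  ]
}}

```text
t: 5.82
tcp_pos: [0.481, -0.0983, 0.0611]
eef_rot: [0.001, 0.768, 0.641, -0.0]
ft_force: [-5.2, -1.0, 18.4]
finger_gap: 0.0002
finger_force: 9.2
```

{"method": "apply_moves", "body": {
  "deltas": [
    [0,-0.1,0,0,0,0,0],
    [0,-0.1,0,0.02,0,0,0],
    [0,-0.1,0,0.02,0,0,0],
    [0,-0.1,0,0,0,0,0],
    [0,-0.1,0,0,0,0,0],
    [0,0,0,0,0,0,0]
  ]
}}

```text
t: 6.58
tcp_pos: [0.4777, -0.1165, 0.0606]
eef_rot: [0.0, 0.768, 0.641, 0.0]
ft_force: [-8.2, 2.5, 30.3]
finger_gap: 0.0003
finger_force: 15.2
```

{"method": "apply_moves", "body": {
  "deltas": [
    [0,-0.15,0,-0.01,0,0,0],
    [0,-0.2,0,-0.01,0,0,0],
    [0,-0.2,0,0,0,0,0],
    [0,-0.2,0,0,0,0,0],
    [0,-0.2,0,0,0,0,0],
    [0,0,0,0,0,0,0]
  ]
}}

```text
t: 7.32
tcp_pos: [0.4706, -0.1547, 0.0608]
eef_rot: [0.0, 0.768, 0.641, -0.0]
ft_force: [-7.2, 1.9, 25.1]
finger_gap: 0.0005
finger_force: 12.3
```

```bash
python3 d.py
python3 - <<'E'
from h import *
c=bot.capture("side")
cv2.imwrite("pics/s3.png",cv2.resize(c["color"][190:270,290:410],(720,480),interpolation=cv2.INTER_CUBIC))
E
```

```text
tcp [ 0.4706 -0.1547  0.0608] F [-7.18  1.9  25.13] t 7.325 gap 0.00047001777442991753
[[ 0.179  0.984 -0.   ]
 [ 0.984 -0.179 -0.001]
 [-0.001  0.    -1.   ]]
0.06 [ 1.42  0.02 -1.73]
0.0 [ 1.42  0.02 -0.23]
```

View pics/s3.png

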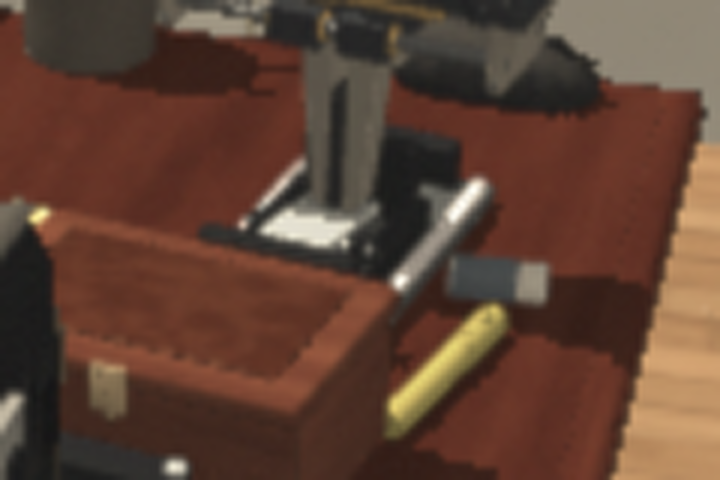

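The side view shows the jaw moving back with the fingers on the pad (340,205) and the box still standing. I keep pushing.

{"method": "apply_moves", "body": {
  "deltas": [
    [0,-0.2,0,0,0,0,0],
    [0,-0.2,0,0,0,0,0],
    [0,-0.2,0,0,0,0,0],
    [0,-0.2,0,0,0,0,0],
    [0,0,0,0,0,0,0]
  ]
}}

```text
t: 8.0
tcp_pos: [0.4646, -0.1863, 0.0608]
eef_rot: [0.0, 0.768, 0.641, -0.001]
ft_force: [-7.0, 1.5, 25.6]
finger_gap: 0.0003
finger_force: 12.3
```

{"method": "apply_moves", "body": {
  "deltas": [
    [0,-0.15,0,0,0,0,0],
    [0,-0.1,0,0,0,0,0],
    [0,0,0,0,0,0,0]
  ]
}}

```text
t: 8.38
tcp_pos: [0.4634, -0.1935, 0.0608]
eef_rot: [-0.001, 0.767, 0.641, 0.001]
ft_force: [-5.9, 7.5, 24.7]
finger_gap: 0.0004
finger_force: 12.0
```

{"method": "apply_moves", "body": {
  "deltas": [
    [0,-0.1,0,0,0,0,0],
    [0,-0.05,0,0,0,0,0],
    [0,0,0,0,0,0,0]
  ]
}}

```text
t: 8.75
tcp_pos: [0.464, -0.1994, 0.0603]
eef_rot: [0.0, 0.767, 0.641, 0.002]
ft_force: [-0.2, 7.2, 14.5]
finger_gap: 0.0008
finger_force: 6.9
```

Run:
```python
from h import *
c=bot.capture("side")
cv2.imwrite("pics/s4.png",cv2.resize(c["color"][190:270,290:410],(720,480),interpolation=cv2.INTER_CUBIC))
```

```text
(no output)
```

View pics/s4.png

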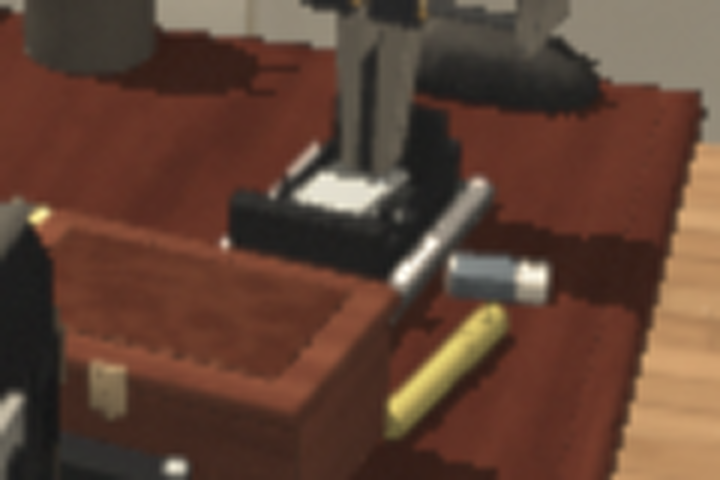

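The jaw appears to be at or near the end stop, with the fingers sliding on the pad. I push on to the thumb rest to confirm.

{"method": "apply_moves", "body": {
  "deltas": [
    [0,-0.1,0,0.02,0,0,0],
    [0,-0.1,0,0.02,0,0,0],
    [0,-0.05,0,0,0,0,0],
    [0,0,0,0,0,0,0]
  ]
}}

```text
t: 9.3
tcp_pos: [0.4634, -0.2082, 0.0591]
eef_rot: [0.001, 0.767, 0.642, 0.003]
ft_force: [1.5, 9.3, 15.7]
finger_gap: 0.0007
finger_force: 8.4
```

{"method": "apply_moves", "body": {
  "deltas": [
    [0,-0.1,0,0,0,0,0],
    [0,-0.1,0,0,0,0,0],
    [0,0,0,0,0,0,0],
    [0,0,0,0,0,0,0]
  ]
}}

```text
t: 9.8
tcp_pos: [0.4633, -0.2086, 0.0591]
eef_rot: [-0.002, 0.765, 0.644, 0.006]
ft_force: [2.9, 27.7, 21.0]
finger_gap: 0.0002
finger_force: 16.8
```

Hard stop: 28 N sideways and no further motion. I relieve the push slightly and lift straight up.

{"method": "apply_moves", "body": {
  "deltas": [
    [0,0.1,0,0,0,0,0],
    [0,0,0,-0.2,0,0,0],
    [0,0,0,-0.3,0,0,0],
    [0,0,0,-0.6,0,0,0],
    [0,0,0,-0.8,0,0,0],
    [0,0,0,-0.9,0,0,0],
    [0,0,0,-0.9,0,0,0],
    [0,0,0,-0.9,0,0,0],
    [0,0,0,-0.5,0,0,0]
  ]
}}

```text
t: 10.92
tcp_pos: [0.4602, -0.2157, 0.263]
eef_rot: [0.001, 0.768, 0.641, 0.001]
ft_force: [-0.4, -0.5, -0.6]
finger_gap: 0.0004
finger_force: 0.0
```

{"method": "apply_moves", "body": {
  "deltas": [
    [0,-0.8,0,0,0,0,0],
    [0,-0.9,0,0,0,0,0],
    [0,-0.9,0,0,0,0,0],
    [0,-0.9,0,0,0,0,0],
    [0,-0.9,0,0,0,0,0],
    [0,-0.9,0,0,0,0,0],
    [0,-0.5,0,0,0,0,0],
    [0,0,0,0,0,0,0]
  ]
}}

```text
t: 11.92
tcp_pos: [0.4175, -0.4449, 0.2607]
eef_rot: [-0.0, 0.768, 0.64, 0.0]
ft_force: [0.9, 1.3, 0.3]
finger_gap: 0.0005
finger_force: 0.0
```

Run:
```python
from h import *
c=bot.capture("top");np.savez("top5.npz",**c)
cv2.imwrite("pics/t5.png",cv2.resize(c["color"][185:305,265:455],None,fx=4,fy=4,interpolation=cv2.INTER_CUBIC))
print(bot.get_state()["t"],bot.get_state()["ft_force"])
```

```text
11.975 [0.78770715 0.00307353 0.17015939]
```

View pics/t5.png

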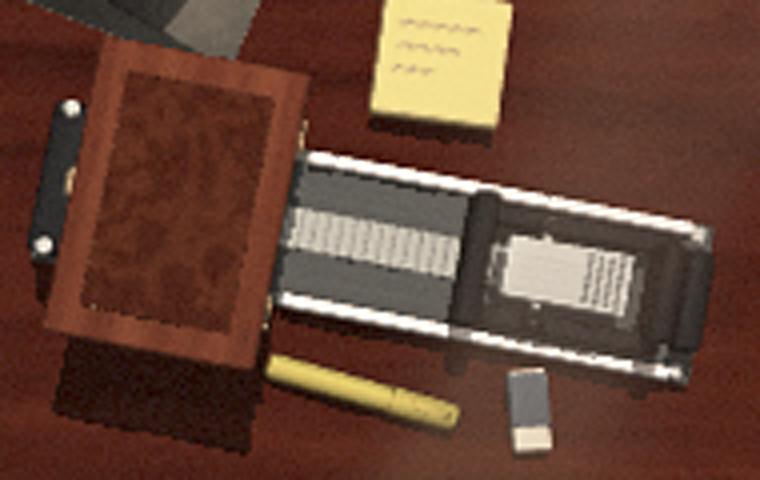

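The jaw has moved about 97 mm and sits against the end stop. The pad is at (609,280) in the crop, and the box and bystanders look unmoved.

Run:
```python
from h import *
c=dict(np.load("top5.npz"))
for p in [(417,255),(310,233)]: print(world(c,*p,r=1).round(4))
print(bot.hand_in())
```

```text
[ 0.4661 -0.1933  0.0453]
[0.5118 0.0519 0.087 ]
the job is handed in; nothing more can be done
None
```

The clamp is open and the job is handed in: the lever was pressed and the jaw pushed about 97 mm back to a hard stop. After I lifted clear, the pad was back at its rest height, and the box and bystanders looked unmoved; the judge returned no verdict.

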